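# Fit the spare relay in a tablet counter's control plate

### The arm

A 7-joint arm with a two-finger parallel gripper is mounted at the origin on the work surface. World frame = base frame: x ahead of the robot, y to its left, z up, the work surface at z = 0. Lengths are in mm, angles in degrees, forces in N, time in s.
With the tool pointing down it reaches from about 400 to 850 mm from the base axis. Payload 4.5 kg.
Tool frame: the origin (TCP) lies midway between the tips of the shut fingers; the grasp point (between the pads) lies 19 mm behind it; z points along the fingers, y is the line along which they close (so a half turn about z gives the same grasp; the last joint's range is limited). The gripper opens to 85 mm and grips with 20 to 120 N. Pads are 22 mm wide; open, the fingers measure 114 mm over their backs; the gripper's body (76 mm by 85 mm) begins 54 mm behind the grasp point. The pads swing forward as they close: fully open they stand 13 mm farther back than shut.
Start: joints at [-66.131, 39.483, -11.15, 89.685, 9.013, 51.709, -12.324], TCP at [233.432, 579.796, 231.317] pointing down, gripper open.
Joint ranges: [-172.22, 172.22], [-26.19, 119.32], [-84.43, 86.54], [7.71, 146.69], [-57.33, 237.33], [2.42, 119.75], [-152.13, 152.13]. Speed limits (degrees/s): [147.25, 147.25, 180, 180, 180, 180, 180].

### API

Orientations are given as a 3x3 rotation matrix whose columns are the frame's x, y, z axes.
In Python, from rig import robot gives the robot as it stands. The module is installed in compiled form; this text tells all that it offers.
- The arm moves only by the tool step_arm, never from a script. Its argument "moves" is a list of rows, each a list of 7 numbers: the turn, a rotation vector about the tool's x, y, z in rad, then the shift along the tool's x, y, z in mm, then the opening in per cent of the stroke, from 0 (shut) to 100 (fully open). A call has exactly 10 rows; each row is the pose to reach, as a shift and turn from the pose commanded when the call began, along the tool's axes at that moment; what a row does not reach only later rows make up. A row lasts 1/12 s, in which the tool goes at most 41.7 mm and 7.16 degrees, less where a joint would pass 70% of its speed; a pose out of reach is approached as far as the arm can. A call with a gripper value outside its range is refused whole. The fingers move at their own pace and stop on an object; the grip force is fixed at half the most. Time passes only in rows, so rows that repeat a pose let the fingers close, or fill a call up. It gives the time, the measured TCP pose, the force, the opening and the grip force at its end, in the units of the state.
- robot.sense(): the state, without advancing time (a new reading comes with each control period).
- robot.read_camera(name): name is "side" or "top"; returns a dict with "image" (480x640x3 uint8, red, green, blue), "vfov" (degrees; the focal length in pixels is half the picture's height over the tangent of half this angle, whatever the lens; pixels are square), "cx", "cy" (the principal point, pixels), "pose" (4x4, takes a point from camera to world coordinates). Camera axes: x right, y down, z forward; pixel columns grow to the right and rows downward; lengths in mm; the calibration is good to about 2 mm. A picture is of the moment at which its call begins. There is no depth.
- robot.job_done(): hands the job in; it is judged then, once.
The state is a dict: "clock": time; "joints": joint angles; "joint_vel": joint speeds; "tau": joint torques, N m; "position": TCP position; "orientation": TCP orientation; "wrist_force": force on the tool from outside, world axes, zero at the start; "wrist_torque": the same for the moment, N m; "gripper_width": finger opening in mm; "grasp_force": force on a finger pad.
Only numpy, scipy, OpenCV 4.12 (cv2) and the standard library are available. Lean on these libraries where they do the work, as an engineer would, in place of code of your own. Each camera call takes 0.05 s, during which the arm holds its last target. There are 200 camera calls.

### The job

The tablet counter's control plate lies on the bench and one of its two relay sockets is empty. Plug the large spare relay into the empty socket the right way round (the test tab on its top at the side away from the socket's clip) and press it fully home, then swing that socket's retaining clip upright until its nose sits over the relay's top. Let go, and leave the other loose things on the bench where they are.

Things in the scene. Friction and masses are not known exactly. Their poses are not given: they have to be found in the camera images.
- relay: Large spare relay, loose, upright on its blades: grey block 36 x 36 x 50 mm on 9 mm blades. Origin: centre at the blade tips; z up (block z = 9 to 59 mm). Blade rows run along y at x = 11 and 0 mm (24 mm long) and x = -11 mm (14 mm long): it fits one way round only. White test tab on top at the +x edge, 3 mm high. +x starts within 35 deg of straight ahead. Grip the y sides. 60 to 120 g.
- socket: Empty rail socket, black, fixed on the control plate, 40 mm wide (y), 88 mm long (x). Origin: centre of its underside on the plate; x away from its clip, z up. Its deck, 44 x 40 mm with three blade slots, is 33 mm up. One of two sockets 85 mm apart along y; either may be empty. Row of terminals (43 mm) between them; rail ends up to 69 mm; ducts at x = -100 mm (24 mm high) and 98 mm (42 mm).
- seat (a point): Centre of the empty socket's deck, axes as the socket's. With the relay home its axes are parallel to these, its block rests on the deck and its origin is 9 mm below this point. Slots 12 mm deep, 0.75 mm free each side, mouths bevelled 1.5 mm. Spring contacts grip the blades from about 3 mm depth on: the weight alone does not seat it, a push of some 4 to 8 N does.
- clip (a joint): Hinge of the empty socket's white clip: arm 4 mm thick, 16 wide, 63 long, with a nose at its end reaching 14 mm from the arm's middle toward the socket. 0 rad: upright, nose over the relay's top, firm stop; grows as it leans to the socket's -x side; starts 0.4 to 0.85. Axis along the socket's y, 26 mm to the -x side of seat and 9 mm below it. Stays where left; 0.5 N at its end moves it.
- clip_end (a point): Outer end of the clip's arm, on the arm's middle line, 63 mm from the hinge axis; farther out and lower the more the clip is open. As the clip closes it rises along its arc: a fingertip that pushes level against a far-leaning arm may bind, one that rises with it does not.
- socket2: The other socket, same kind, already holding a like relay under its closed clip (all fixed, 87 mm above the plate). Origin and axes as the empty socket's.
- small_relay: A smaller relay, 28 x 21.5 x 42 mm, loose, standing on the bench; not for this socket. Origin: centre of its underside.
- cup: Clear plastic cup, 76 mm across, 95 mm tall, loose, standing on the bench. Origin: centre of its underside.
- carton: Empty open cardboard carton, 50 x 50 x 70 mm, loose, standing on the bench. Origin: centre of its underside.
- screwdriver: Screwdriver, 200 mm long, loose, lying on the bench roughly along the robot's x. Origin: under it, near its middle.
Things that resemble listed ones, but are neither listed nor needed, are in the scene too. Leave any orange look-alike of the relay alone.

How it is judged (in metres and radians):
On the way:
1. the relay is plugged fully home in the empty socket, the clip still open (horizontal distance between relay and seat below 0.003 m and z of relay in the frame of seat below -0.0072 m and angle between the z axis of relay and the z axis of seat, either way round below 0.05 rad and value of joint clip above 0.2 rad), for 0.2 s.
At the end, for the whole second after the job is handed in: The relay sits in the socket that was empty, upright and square to it (3 mm, about 3 to 5 degrees), its block within 1.8 mm of the deck (blades at least 7.2 mm deep), at rest, and the clip is upright within 0.08 rad with its nose over the relay's top (horizontal distance between relay and seat below 0.003 m and z of relay in the frame of seat below -0.0072 m and angle between the z axis of relay and the z axis of seat, either way round below 0.05 rad and angle between the x axis of relay and the x axis of seat, either way round below 0.08 rad and value of joint clip below 0.08 rad and linear speed of relay below 0.02 m/s); the robot touches nothing.
It fails at once if another loose thing on the bench is moved by more than 30 mm (distance of any of small_relay, cup, carton, screwdriver from where it was at the start of the episode above 0.03 m).
It also fails if it takes over 48 s, if anything falls off the work surface, if the arm or the gripper's body presses on something with over 40 N, if the wrist force passes 120 N, or if a joint passes its speed limit or range.

## Working session

There is one attempt and no reset: what is moved stays moved. The work goes in short steps, Python scripts to look and compute and a tool call to move; the robot and the scene stay as the last step left them, time stands still between calls to the robot, and variables do not carry over. Pictures are saved under pics/ and viewed, at most 10 in all, crops included, and the job is handed in when it is done.

Besides the shell and the picture viewer there is one more tool, called after "Emit:" as a command line: name --pt "numbers of a row" for each row, then --argument value for the rest. step_arm: Moves the arm, as the interface text tells. Its arguments: {"type":"object","properties":{"moves":{"type":"array","items":{"type":"array","items":{"type":"number"}}}},"required":["moves"]}

```bash
mkdir -p pics; ls; cat > h.py <<'E'
import numpy as np, cv2
from rig import robot
def cam(n,fn=None):
    c=robot.read_camera(n)
    if fn: cv2.imwrite('pics/'+fn,c['image'][:,:,::-1])
    c['f']=240/np.tan(np.radians(c['vfov'])/2); return c
def ray(c,u,v,z):
    P=np.array(c['pose']); d=P[:3,:3]@np.array([(u-c['cx'])/c['f'],(v-c['cy'])/c['f'],1]); o=P[:3,3]
    return o+d*(z-o[2])/d[2]
def proj(c,p):
    P=np.array(c['pose']); q=P[:3,:3].T@(np.array(p)-P[:3,3]); return q[:2]/q[2]*c['f']+[c['cx'],c['cy']]
E
python3 - <<'E'
from h import *
for n in ('top','side'):
    c=cam(n,n+'0.png'); print(n,c['f'],c['cx'],c['cy'],np.round(c['pose'],3).tolist(),{k for k in c})
s=robot.sense(); print(s['clock'],s['position'],np.round(s['orientation'],3).tolist(),s['gripper_width'])
E
```

```text
pics
top 614.8862699569556 322.4999214850828 233.21384213970532 [[0.021, -0.993, 0.118, 421.216], [-1.0, -0.02, 0.01, -111.082], [-0.007, -0.118, -0.993, 1267.813], [0.0, 0.0, 0.0, 1.0]] {'image', 'pose', 'vfov', 'cx', 'f', 'cy'}
side 583.3614677797665 322.5994838583747 249.19470671957555 [[0.816, -0.309, 0.489, -12.47], [-0.578, -0.445, 0.684, -885.458], [0.007, -0.841, -0.541, 715.123], [0.0, 0.0, 0.0, 1.0]] {'image', 'pose', 'vfov', 'cx', 'f', 'cy'}
0.1 [233.23256444 579.19316799 230.53676728] [[-0.928, 0.373, -0.001], [0.373, 0.928, -0.002], [-0.0, -0.002, -1.0]] 85.56425898373524
```

View pics/top0.png

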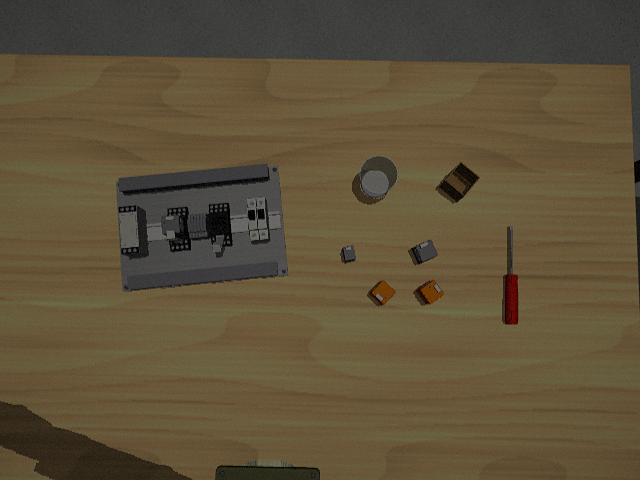

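View pics/side0.png

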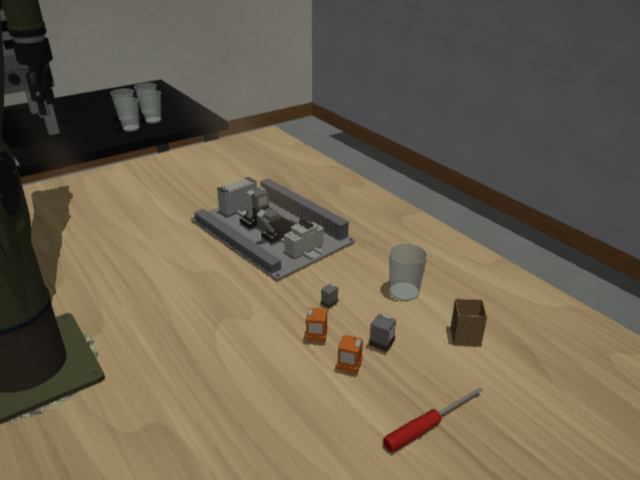

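The top view shows the large relay at about (424,251), the small one at (348,254), the empty socket at (219,220) with its clip leaning down to (218,248), and the filled socket at (177,228). The side view agrees. I'll zoom in on both areas next.

```bash
python3 - <<'E'
import cv2,numpy as np
a=cv2.imread('pics/top0.png')
A=cv2.resize(a[170:285,110:290],None,fx=4.4,fy=4.4,interpolation=cv2.INTER_CUBIC)
cv2.imwrite('pics/c1.png',np.clip(A*1.8,0,255).astype('uint8')[:600,:800])
B=cv2.resize(a[225:275,395:455],None,fx=6,fy=6,interpolation=cv2.INTER_CUBIC)
s=cv2.imread('pics/side0.png')
C=cv2.resize(s[305:355,360:410],None,fx=6,fy=6,interpolation=cv2.INTER_CUBIC)
D=cv2.resize(s[170:270,190:350],None,fx=4,fy=3,interpolation=cv2.INTER_CUBIC)
E=np.zeros((600,700,3),'uint8');E[:300,:360]=B;E[:300,380:680]=C;E[300:,:640]=D
cv2.imwrite('pics/c2.png',np.clip(E*1.8,0,255).astype('uint8'))
E
```

```text
(no output)
```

View pics/c1.png

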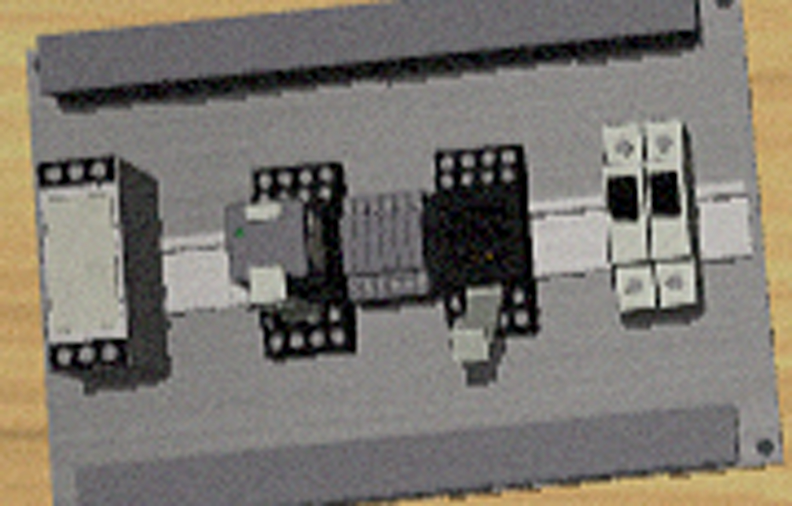

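View pics/c2.png

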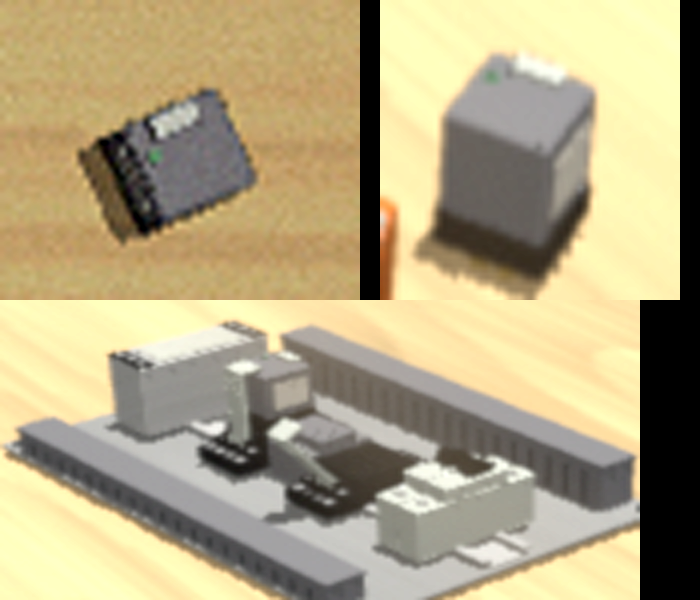

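The crops show the empty deck at roughly c1 (425–527, 195–290), with the clip hinged below it, so socket +x points up in the image. The relay's tab is at the upper edge of its top face, so its +x is up-left. I'll turn these into coordinates.

```bash
cat > m.py <<'E'
from h import *
c=cam('top'); s=cam('side')
def tri(a,b):
    M=[];r=[]
    for k,(u,v) in ((c,a),(s,b)):
        P=np.array(k['pose']); d=P[:3,:3]@np.array([(u-k['cx'])/k['f'],(v-k['cy'])/k['f'],1]);d/=np.linalg.norm(d)
        A=np.eye(3)-np.outer(d,d);M.append(A);r.append(A@P[:3,3])
    x,res,_,_=np.linalg.lstsq(np.vstack(M),np.hstack(r),rcond=None); return np.round(x,1),res**.5
c1=lambda x,y:(110+x/4.4,170+y/4.4)
B=lambda x,y:(395+x/6,225+y/6)
C=lambda x,y:(360+(x-380)/6,305+y/6)
D=lambda x,y:(190+x/4,170+(y-300)/3)
E
python3 - <<'E'
from m import *
q=[B(210,88),B(258,183),B(162,228),B(113,133)]
w=np.array([ray(c,*p,59) for p in q]); print('relay',w.round(1).tolist(),w.mean(0))
y=w[3]-w[0]+w[2]-w[1]; x=w[0]-w[1]+w[3]-w[2]
print('yaw',np.degrees(np.arctan2(-y[0],y[1])),np.degrees(np.arctan2(x[1],x[0])),np.linalg.norm(x)/2,np.linalg.norm(y)/2,'tab',ray(c,*B(175,117),62))
print('tab tri',tri(B(175,117),C(540,68)))
print('clip nose',tri(c1(472,345),D(285,430)), 'plate corner',tri(c1(783,463),D(345,618)),'near duct right top front',tri(c1(737,405),D(362,575)))
d=[c1(437,150),c1(520,145),c1(538,330),c1(447,335)]
for z in (0,5,38):
    print(z,[ray(c,*p,z)[:2].round(1).tolist() for p in d])
for z in (24,30): a,b=ray(c,*c1(75,467),z),ray(c,*c1(737,405),z); v=a-b; print('duct yaw',np.degrees(np.arctan2(-v[0],v[1])))
a,b=ray(c,*c1(30,40),5),ray(c,*c1(52,500),5); v=a-b; print('edge yaw',np.degrees(np.arctan2(v[1],v[0])))
print('deck',[ray(c,*c1(*p),39)[:2].round(1).tolist() for p in ((436,194),(527,190),(530,285),(440,292))])
# tops of socket2 relay corners
print(robot.sense()['clock'])
E
```

```text
relay [[556.2, -311.6, 59.0], [525.2, -327.4, 59.0], [509.7, -296.0, 59.0], [540.7, -279.8, 59.0]] [ 532.96151955 -303.69083131   59.        ]
yaw 26.098325873211614 27.245458484022365 34.85069511177962 35.21302496508369 tab [ 546.08106904 -299.67267742   62.        ]
tab tri (array([ 546.3, -300. ,   59.7]), array([0.05170193]))
clip nose (array([527.8, 102.8,  87.8]), array([0.38340037])) plate corner (array([482.2, -30.1,  15.4]), array([0.19955472])) near duct right top front (array([507. ,  -8.9,  29.9]), array([1.12440141]))
0 [[628.1, 139.4], [631.3, 100.0], [543.2, 88.1], [540.0, 130.9]]
5 [[627.3, 138.4], [630.5, 99.2], [542.8, 87.3], [539.5, 129.9]]
38 [[621.9, 131.9], [625.0, 93.7], [539.6, 82.1], [536.4, 123.6]]
duct yaw 6.557268682978741
duct yaw 6.557268682978732
edge yaw 6.182165283462429
deck [[601.3, 131.3], [604.0, 89.5], [560.1, 86.4], [556.0, 127.5]]
0.2
```

Emit:
step_arm --pt "0 0 -0.09 -34 -27 0 100" --pt "0 0 -0.18 -68 -54 0 100" --pt "0 0 -0.27 -103 -81 0 100" --pt "0 0 -0.36 -137 -108 0 100" --pt "0 0 -0.45 -171 -135 0 100" --pt "0 0 -0.54 -206 -162 0 100" --pt "0 0 -0.63 -240 -190 0 100" --pt "0 0 -0.72 -274 -217 0 100" --pt "0 0 -0.8 -308 -244 0 100" --pt "0 0 -0.846 -335 -265 0 100"

```text
clock: 1.03
position: [440.6, 215.9, 231.3]
orientation: [[-0.893, -0.45, -0.0], [-0.45, 0.893, -0.0], [0.0, -0.0, -1.0]]
wrist_force: [1.7, 0.5, 1.0]
gripper_width: 85.6
grasp_force: 0.0
```

```bash
cat > go.py <<'E'
import sys; from h import *
def go(p,th,q=False):
    s=robot.sense(); R=np.array(s['orientation']); t=np.radians(th)
    T=np.array([[-np.cos(t),-np.sin(t),0],[-np.sin(t),np.cos(t),0],[0,0,-1.]])
    print('shift',(R.T@(np.array(p)-s['position'])).round(1),'rot',cv2.Rodrigues(R.T@T)[0].ravel().round(3),'pos',np.round(s['position'],1),'F',np.round(s['wrist_force'],1),'w',round(s['gripper_width'],1),'J7',round(s['joints'][6]),'t',s['clock'])
if __name__=='__main__':
    a=list(map(float,sys.argv[1:])); go(a[:3],a[3])
E
python3 go.py 533 -303.7 160 26.6
```

```text
shift [ 151.5 -505.5   71.3] rot [-0.    -0.     0.003] pos [440.6 215.9 231.3] F [1.7 0.5 1. ] w 85.6 J7 62 t 1.0333
```

Emit:
step_arm --pt "0 0 0 12 -39 0 100" --pt "0 0 0 24 -78 0 100" --pt "0 0 0 35 -117 0 100" --pt "0 0 0 47 -156 0 100" --pt "0 0 0 58 -195 0 100" --pt "0 0 0 70 -234 0 100" --pt "0 0 0 82 -273 0 100" --pt "0 0 0 94 -312 0 100" --pt "0 0 0 105 -351 0 100" --pt "0 0 0 116 -388 0 100"

```text
clock: 1.87
position: [509.4, -183.8, 231.2]
orientation: [[-0.895, -0.446, -0.0], [-0.446, 0.895, -0.0], [0.0, -0.0, -1.0]]
wrist_force: [0.6, 0.6, 0.6]
gripper_width: 85.6
grasp_force: 0.0
```

Emit:
step_arm --pt "0 0 0 10 -31 20 100" --pt "0 0 0 20 -66 40 100" --pt "0 0 0 28 -95 60 100" --pt "0 0 0 35 -112 75 100" --pt "0 0 0 35 -117 90 100" --pt "0 0 0 35 -117 95 100" --pt "0 0 0 35 -117 95 100" --pt "0 0 0 35 -117 95 100" --pt "0 0 0 35 -117 95 100" --pt "0 0 0 35 -117 95 100"

```text
clock: 2.7
position: [531.6, -299.9, 137.6]
orientation: [[-0.894, -0.449, 0.002], [-0.449, 0.894, -0.0], [-0.002, -0.001, -1.0]]
wrist_force: [0.9, -1.0, 0.4]
gripper_width: 85.5
grasp_force: 0.0
```

```bash
python3 go.py 533 -303.7 27 26.6
```

```text
shift [  0.6  -3.9 110.6] rot [-0.001  0.002  0.001] pos [ 531.6 -299.9  137.6] F [ 0.9 -1.   0.4] w 85.5 J7 115 t 2.7
```

Emit:
step_arm --pt "0 0 0 0.6 -4 25 100" --pt "0 0 0 0.6 -4 55 100" --pt "0 0 0 0.6 -4 85 100" --pt "0 0 0 0.6 -4 105 100" --pt "0 0 0 0.6 -4 110.5 100" --pt "0 0 0 0.6 -4 110.5 100" --pt "0 0 0 0.6 -4 110.5 80" --pt "0 0 0 0.6 -4 110.5 60" --pt "0 0 0 0.6 -4 110.5 40" --pt "0 0 0 0.6 -4 110.5 20"

```text
clock: 3.53
position: [532.6, -305.6, 27.1]
orientation: [[-0.895, -0.447, 0.002], [-0.447, 0.895, -0.001], [-0.001, -0.002, -1.0]]
wrist_force: [0.1, -0.1, -1.3]
gripper_width: 38.8
grasp_force: 0.0
```

Emit:
step_arm --pt "0 0 0 0 0 0 20" --pt "0 0 0 0 0 0 20" --pt "0 0 0 0 0 0 20" --pt "0 0 0 0 0 0 20" --pt "0 0 0 0 0 0 20" --pt "0 0 0 0 0 -10 20" --pt "0 0 0 0 0 -35 20" --pt "0 0 0 0 0 -70 20" --pt "0 0 0 0 0 -110 20" --pt "0 0 0 0 0 -130 20"

```text
clock: 4.37
position: [533.7, -305.5, 160.8]
orientation: [[-0.895, -0.447, 0.006], [-0.447, 0.895, -0.002], [-0.004, -0.004, -1.0]]
wrist_force: [1.4, -0.2, -0.2]
gripper_width: 35.5
grasp_force: 59.5
```

```bash
python3 go.py 580 108.7 180 6.4
```

```text
shift [-226.7  349.8  -19.7] rot [-0.003  0.005  0.352] pos [ 533.7 -305.5  160.8] F [ 1.4 -0.2 -0.2] w 35.5 J7 117 t 4.3667
```

Emit:
step_arm --pt "0 0 0.04 -15 22 -5 20" --pt "0 0 0.09 -30 47 -10 20" --pt "0 0 0.14 -50 75 -15 20" --pt "0 0 0.19 -70 105 -20 20" --pt "0 0 0.24 -90 138 -20 20" --pt "0 0 0.28 -108 166 -20 20" --pt "0 0 0.32 -120 190 -20 20" --pt "0 0 0.352 -125 200 -20 20" --pt "0 0 0.352 -125 200 -20 20" --pt "0 0 0.352 -125 200 -20 20"

```text
clock: 5.2
position: [554.2, -70.4, 176.4]
orientation: [[-0.994, -0.113, 0.0], [-0.113, 0.994, -0.001], [-0.0, -0.001, -1.0]]
wrist_force: [0.1, -1.1, -0.4]
gripper_width: 35.2
grasp_force: 59.5
```

```bash
python3 - <<'E'
from m import *
cv2.imwrite('pics/t2.png',c['image'][:,:,::-1]);cv2.imwrite('pics/s2.png',s['image'][:,:,::-1])
from go import go; go((580,108.7,180),6.4)
p=np.array(robot.sense()['position'])
k=proj(s,p); print(k); u,v=k.astype(int)
a=c['image'][195:260,190:260,::-1]; b=s['image'][v-45:v+35,u-35:u+45,::-1]
A=cv2.resize(a,(560,520),interpolation=cv2.INTER_CUBIC)[:,:]
Bq=cv2.resize(b,(480,480),interpolation=cv2.INTER_CUBIC)
E=np.zeros((520,800,3),'uint8'); E[:,:400]=np.clip(A[:,60:460]*1.0*2.5,0,255); E[:400,400:]=np.clip(Bq[40:440,40:440]*1.8,0,255)
cv2.imwrite('pics/c3.png',E); print(u,v)
E
```

```text
shift [-45.6 177.5  -4.3] rot [-0.002 -0.    -0.002] pos [554.1 -72.7 176. ] F [-0.5  0.8 -0.9] w 35.2 J7 79 t 5.3
[316.69733394 206.21938286]
316 206
```

View pics/c3.png

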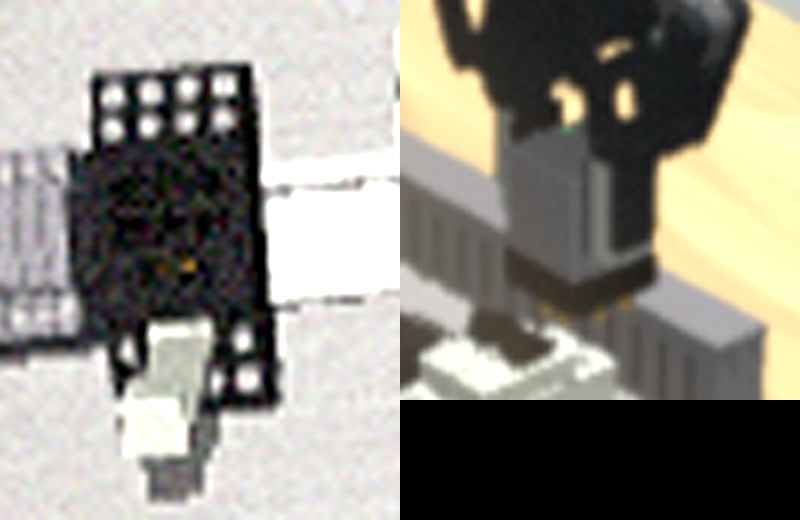

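The left half of c3 shows the deck, with its top-left corner near (75,150), the clip base centred at (181,323), the socket's right silhouette at x≈263 (row 235), and the terminal screws. The right half shows the relay upright in the grip, with its lower front corner near (573,310).

```bash
python3 - <<'E'
from m import *
L=lambda x,y:(190+(x+60)/8,195+y/8)
t=np.radians(6.4);X=np.array([np.cos(t),np.sin(t),0]);Y=np.array([-np.sin(t),np.cos(t),0])
for n,p,z,o in (('clipbase',(181,323),39,22*X),('corner',(75,150),39,-22*X-20*Y),('rightsil',(263,235),6,20*Y),('screws',(177.5,235),28,0),('est',(172,233),39,0),('edge+x',(172,143),39,-22*X),('end+x',(172,70),28,-44*X),('end-x',(200,400),6,44*X)):
    print(n,(ray(c,*L(*p),z)+o).round(1))
p=np.array(robot.sense()['position']); u,v=316,206
for dz in (24,27,30):
  for q in ((-18,-18,9),(-18,-18,59),(-18,18,9),(-18,18,59)):
    w=p+[0,0,-dz]+X*q[0]+Y*q[1]+[0,0,q[2]]; k=proj(s,w); print(dz,q,(400+(k[0]-u+35)*6-40).round(),((k[1]-v+45)*6-40).round())
b=s['image'][205:260,235:300,::-1]
cv2.imwrite('pics/c4.png',np.clip(cv2.resize(b,None,fx=10,fy=10,interpolation=cv2.INTER_CUBIC)*2.2,0,255).astype('uint8'))
E
```

```text
clipbase [580.3 109.6  39. ]
corner [582.3 113.5  39. ]
rightsil [583.3 112.6   6. ]
screws [582.2 110.9  28. ]
est [581.2 110.4  39. ]
edge+x [582.3 108.9  39. ]
end+x [581.  109.2  28. ]
end-x [586.  112.2   6. ]
24 (-18, -18, 9) 569.0 312.0
24 (-18, -18, 59) 569.0 172.0
24 (-18, 18, 9) 496.0 270.0
24 (-18, 18, 59) 494.0 132.0
27 (-18, -18, 9) 569.0 320.0
27 (-18, -18, 59) 569.0 180.0
27 (-18, 18, 9) 496.0 278.0
27 (-18, 18, 59) 494.0 140.0
30 (-18, -18, 9) 569.0 328.0
30 (-18, -18, 59) 569.0 189.0
30 (-18, 18, 9) 496.0 286.0
30 (-18, 18, 59) 494.0 149.0
```

View pics/c4.png

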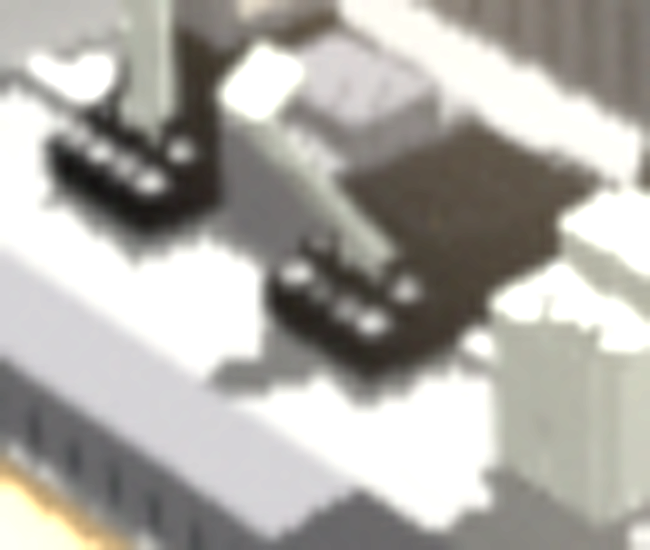

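c4 shows the socket's near lower corner at about (375,378), its near screw at (370,320), and the clip arm running from its base near (375,268) to the nose at (262,82). I'll triangulate these.

```bash
python3 - <<'E'
from m import *
L=lambda x,y:(190+(x+60)/8,195+y/8)
S=lambda x,y:(235+x/10,205+y/10)
print('corner',tri(L(275,408),S(375,378)),'screw',tri(L(248,378),S(370,320)),'screw inner',tri(L(242,340),S(405,288)))
print('nose',tri(L(155,425),S(262,82)))
t=np.radians(6.4);X=np.array([np.cos(t),np.sin(t),0]);Y=np.array([-np.sin(t),np.cos(t),0])
for ctr in ((581.5,110,0),(581.5,112,0)):
  k=np.array(ctr)
  for q in ((-44,-20,6),(-26,0,39),(22,-20,39),(22,20,39),(-22,-20,39)):
    w=k+X*q[0]+Y*q[1]+[0,0,q[2]]; a=proj(s,w); b=proj(c,w); print(q,'side',((a-[235,205])*10).round(),'top',((b-[190,195])*8-[60,0]).round())
E
```

```text
corner (array([541.1,  85.5,  15.5]), array([2.35090713])) screw (array([546.1,  91.9,  26. ]), array([0.07417782])) screw inner (array([555.7,  92.8,  30.6]), array([0.4993319]))
nose (array([528.3, 103.7,  87.5]), array([0.25647978]))
(-44, -20, 6) side [366. 416.] top [285. 410.]
(-26, 0, 39) side [369. 230.] top [181. 334.]
(22, -20, 39) side [589. 193.] top [246. 139.]
(22, 20, 39) side [480. 128.] top [ 89. 153.]
(-22, -20, 39) side [438. 258.] top [259. 311.]
(-44, -20, 6) side [361. 412.] top [277. 410.]
(-26, 0, 39) side [365. 226.] top [173. 334.]
(22, -20, 39) side [584. 189.] top [238. 139.]
(22, 20, 39) side [476. 124.] top [ 81. 153.]
(-22, -20, 39) side [433. 254.] top [251. 311.]
```

Emit:
step_arm --pt "0 0 0 -7 25 0 20" --pt "0 0 0 -16 60 0 20" --pt "0 0 0 -25 95 0 20" --pt "0 0 0 -34 130 5 20" --pt "0 0 0 -42 158 15 20" --pt "0 0 0 -46 174 30 20" --pt "0 0 0 -47 178.5 50 20" --pt "0 0 0 -47 178.5 66 20" --pt "0 0 0 -47 178.5 66 20" --pt "0 0 0 -47 178.5 66 20"

```text
clock: 6.33
position: [580.7, 111.2, 109.2]
orientation: [[-0.994, -0.11, -0.002], [-0.11, 0.994, -0.001], [0.002, -0.001, -1.0]]
wrist_force: [0.6, 0.2, -0.9]
gripper_width: 35.2
grasp_force: 59.6
```

```bash
python3 - <<'E'
from m import *
from go import go; go((581.4,110,75),6.4)
b=s['image'][160:260,215:315,::-1]
cv2.imwrite('pics/c5.png',np.clip(cv2.resize(b,None,fx=6,fy=6,interpolation=cv2.INTER_CUBIC)*2.,0,255).astype('uint8'))
E
```

```text
shift [ 0.8 -1.5 35.7] rot [ 0.     0.001 -0.002] pos [582.  111.5 110.7] F [-0.6  0.3 -1.4] w 35.1 J7 61 t 6.4333
```

View pics/c5.png

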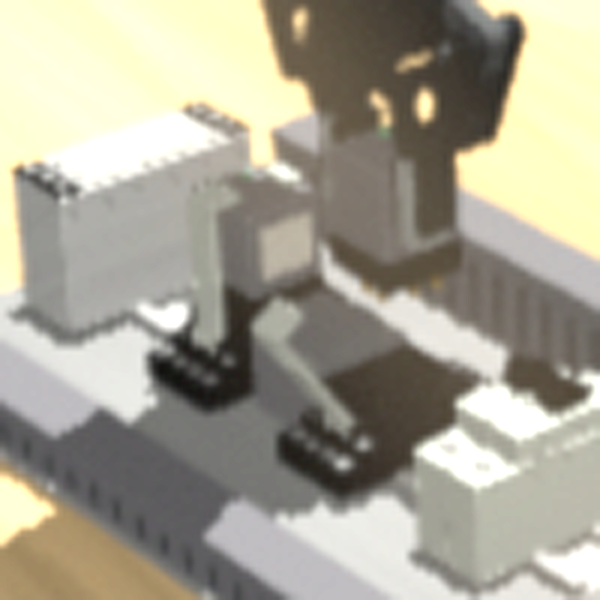

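c5 shows the relay hanging above the deck. Its lower right corner is near (458,265) and the deck's is near (480,378), which agrees with my target to 1–2 mm. I'll descend and watch the force.

Emit:
step_arm --pt "0 0 0 0.4 -1.7 12 20" --pt "0 0 0 0.4 -1.7 24 20" --pt "0 0 0 0.4 -1.7 34 20" --pt "0 0 0 0.4 -1.7 38 20" --pt "0 0 0 0.4 -1.7 40 20" --pt "0 0 0 0.4 -1.7 42 20" --pt "0 0 0 0.4 -1.7 43 20" --pt "0 0 0 0.4 -1.7 44 20" --pt "0 0 0 0.4 -1.7 45 20" --pt "0 0 0 0.4 -1.7 45 20"

```text
clock: 7.27
position: [580.2, 110.5, 64.9]
orientation: [[-0.994, -0.111, -0.001], [-0.111, 0.994, -0.0], [0.001, -0.0, -1.0]]
wrist_force: [-3.3, -0.3, 1.0]
gripper_width: 35.3
grasp_force: 60.1
```

```bash
python3 go.py 581.4 110 60 6.4
```

```text
shift [-1.1 -0.7  4.9] rot [-0.    -0.001 -0.   ] pos [580.2 110.5  64.9] F [-3.3 -0.3  1. ] w 35.3 J7 59 t 7.2667
```

There's a −x force near the slot mouth, so I'll yield 1 mm that way and go deeper.

Emit:
step_arm --pt "0 0 0 0.5 0 0 20" --pt "0 0 0 1 0 0.5 20" --pt "0 0 0 1 0 1 20" --pt "0 0 0 1 0 1.5 20" --pt "0 0 0 1 0 2 20" --pt "0 0 0 1 0 2.5 20" --pt "0 0 0 1 0 3 20" --pt "0 0 0 1 0 3.5 20" --pt "0 0 0 1 0 4 20" --pt "0 0 0 1 0 4 20"

```text
clock: 8.1
position: [580.1, 110.5, 61.3]
orientation: [[-0.994, -0.111, 0.001], [-0.111, 0.994, 0.0], [-0.001, -0.0, -1.0]]
wrist_force: [-2.9, -0.1, 6.7]
gripper_width: 35.3
grasp_force: 60.6
```

Emit:
step_arm --pt "0 0 0 0.3 0 0.7 20" --pt "0 0 0 0.3 0 1.4 20" --pt "0 0 0 0.3 0 2.1 20" --pt "0 0 0 0.3 0 2.8 20" --pt "0 0 0 0.3 0 3.5 20" --pt "0 0 0 0.3 0 4.2 20" --pt "0 0 0 0.3 0 5 20" --pt "0 0 0 0.3 0 5 20" --pt "0 0 0 0.3 0 5 20" --pt "0 0 0 0.3 0 5 20"

```text
clock: 8.93
position: [580.2, 110.6, 61.1]
orientation: [[-0.994, -0.111, 0.003], [-0.111, 0.994, -0.001], [-0.003, -0.001, -1.0]]
wrist_force: [-11.9, -2.8, 46.2]
gripper_width: 35.1
grasp_force: 65.1
```

Firm stop at z=61. I'll relax, open, back off, and look.

Emit:
step_arm --pt "0 0 0 0 0 -2 20" --pt "0 0 0 0 0 -4.5 20" --pt "0 0 0 0 0 -4.5 60" --pt "0 0 0 0 0 -4.5 100" --pt "0 0 0 0 0 -4.5 100" --pt "0 0 0 0 0 -4.5 100" --pt "0 0 0 0 0 -25 100" --pt "0 0 0 0 0 -60 100" --pt "0 0 0 0 0 -100 100" --pt "0 0 0 0 0 -120 100"

```text
clock: 9.77
position: [581.5, 111.1, 179.3]
orientation: [[-0.994, -0.111, 0.005], [-0.111, 0.994, 0.002], [-0.005, 0.001, -1.0]]
wrist_force: [0.4, 1.0, 0.2]
gripper_width: 85.6
grasp_force: 0.0
```

```bash
python3 - <<'E'
from m import *
from go import go; go((500,100,180),6.4)
b=s['image'][170:260,215:315,::-1]; a=c['image'][180:280,130:250,::-1]
E=np.zeros((600,600,3),'uint8')
E=np.clip(cv2.resize(b,None,fx=8,fy=6.6,interpolation=cv2.INTER_CUBIC)*2.,0,255).astype('uint8')
cv2.imwrite('pics/c6.png',E)
E
```

```text
shift [83.3 -2.1 -1.1] rot [ 0.002  0.008 -0.001] pos [582.6 111.3 179.6] F [ 0.9 -0.1 -0.6] w 85.2 J7 63 t 9.8667
```

View pics/c6.png

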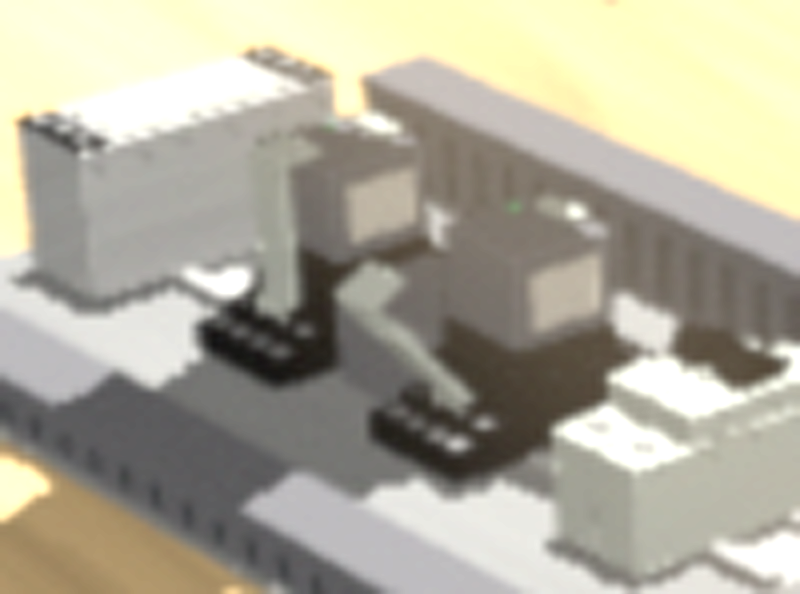

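c6 shows the relay in the socket, upright, tab on the far side, with the clip leaning free. Compared with its neighbour it might be 1–2 mm proud, so I'll press the top with shut fingers.

Emit:
step_arm --pt "0 0 0 0 0 0 0" --pt "0 0 0 0.5 -1 15 0" --pt "0 0 0 0.5 -1 30 0" --pt "0 0 0 0.5 -1 45 0" --pt "0 0 0 0.5 -1 60 0" --pt "0 0 0 0.5 -1 72 0" --pt "0 0 0 0.5 -1 80 0" --pt "0 0 0 0.5 -1 82 0" --pt "0 0 0 0.5 -1 84 0" --pt "0 0 0 0.5 -1 84 0"

```text
clock: 10.7
position: [577.7, 110.2, 93.1]
orientation: [[-0.994, -0.112, -0.002], [-0.112, 0.994, -0.0], [0.002, 0.0, -1.0]]
wrist_force: [-6.9, 1.2, 18.6]
gripper_width: -0.0
grasp_force: 9.2
```

Emit:
step_arm --pt "0 0 0 0 0 0.5 0" --pt "0 0 0 0 0 1 0" --pt "0 0 0 0 0 1.5 0" --pt "0 0 0 0 0 2 0" --pt "0 0 0 0 0 2.5 0" --pt "0 0 0 0 0 3 0" --pt "0 0 0 0 0 3.5 0" --pt "0 0 0 0 0 4 0" --pt "0 0 0 0 0 4 0" --pt "0 0 0 0 0 4 0"

```text
clock: 11.53
position: [577.7, 110.3, 92.9]
orientation: [[-0.994, -0.112, -0.001], [-0.112, 0.994, -0.001], [0.001, -0.001, -1.0]]
wrist_force: [-14.6, -1.4, 48.1]
gripper_width: 0.2
grasp_force: 23.9
```

Emit:
step_arm --pt "0 0 0 0 0 -6 0" --pt "0 0 0 0 0 -25 0" --pt "0 0 0 0 0 -50 0" --pt "0 0 0 10 0 -65 0" --pt "0 0 0 35 0 -65 0" --pt "0 0 0 65 0 -65 0" --pt "0 0 0 90 0 -65 0" --pt "0 0 0 98 0 -65 0" --pt "0 0 0 98 0 -65 0" --pt "0 0 0 98 0 -65 0"

```text
clock: 12.37
position: [482.9, 98.7, 152.7]
orientation: [[-0.994, -0.111, 0.001], [-0.111, 0.994, 0.0], [-0.001, 0.0, -1.0]]
wrist_force: [0.6, 0.5, 0.2]
gripper_width: -0.1
grasp_force: 0.0
```

```bash
python3 - <<'E'
from m import *
from go import go; go((484,99.3,78),6.4)
cv2.imwrite('pics/t7.png',c['image'][:,:,::-1]);cv2.imwrite('pics/s7.png',s['image'][:,:,::-1])
g=cv2.cvtColor(s['image'],cv2.COLOR_RGB2GRAY); up=cv2.resize(g,None,fx=8,fy=8,interpolation=cv2.INTER_CUBIC)
S6=lambda x,y:(215+x/8,170+y/6.6)
def corr(x0,y0,x1,y1,dx,dy):
    a=np.array(S6(x0,y0))*8;b=np.array(S6(x1,y1))*8;a=a.astype(int);b=b.astype(int)
    T=up[a[1]:b[1],a[0]:b[0]]; e=np.array([dx*1.0,dy*8/6.6]).astype(int);m=40
    W=up[a[1]+e[1]-m:b[1]+e[1]+m,a[0]+e[0]-m:b[0]+e[0]+m]
    r=cv2.matchTemplate(W,T,cv2.TM_CCOEFF_NORMED);_,v,_,l=cv2.minMaxLoc(r); return (np.array(l)-m+e)/8,v
print('label',corr(335,165,425,250,184,87),'screws',corr(205,320,325,380,177,94))
# expected for pure 85mm -Y shift
t=np.radians(6.4);X=np.array([np.cos(t),np.sin(t),0]);Y=np.array([-np.sin(t),np.cos(t),0])
o=np.array([580.3,110,0])
for n,q in (('label',-18*Y+[0,0,75]),('screws',-35*X+[0,0,29])):
    for dz in (0,2,9): print(n,dz,(proj(s,o+q+[0,0,dz])-proj(s,o+q+85*Y)).round(2))
E
```

```text
shift [-0.   0.3 74.7] rot [ 0.001  0.002 -0.001] pos [483.8  98.9 152.7] F [ 0.5  0.3 -0.6] w -0.4 J7 57 t 12.4667
label (array([22.875, 13.625]), 0.9854832887649536) screws (array([22.25 , 14.125]), 0.8621580004692078)
label 0 [22.81 13.47]
label 2 [22.79 12.69]
label 9 [22.7   9.95]
screws 0 [21.9  14.07]
screws 2 [21.86 13.32]
screws 9 [21.73 10.66]
```

Correlating against the fixed neighbour relay gives (22.9,13.6) px, and fully home would be (22.8,13.5), so the relay is home. Next is the clip: lower behind it, then push while rising.

Emit:
step_arm --pt "0 0 0 0 0 20 0" --pt "0 0 0 0 0 40 0" --pt "0 0 0 0 0 60 0" --pt "0 0 0 0 0 74 0" --pt "0 0 0 0 0 77 0" --pt "0 0 0 -3 0 77 0" --pt "0 0 0 -8 0 77 0" --pt "0 0 0 -13 0 77 0" --pt "0 0 0 -18 0 77 0" --pt "0 0 0 -22 0 77 0"

```text
clock: 13.3
position: [505.4, 101.1, 76.6]
orientation: [[-0.994, -0.11, 0.002], [-0.11, 0.994, 0.001], [-0.002, 0.001, -1.0]]
wrist_force: [0.5, -0.4, -0.6]
gripper_width: -0.4
grasp_force: 0.0
```

Emit:
step_arm --pt "0 0 0 -3 0 0 0" --pt "0 0 0 -6 0 -1 0" --pt "0 0 0 -9 0 -2.5 0" --pt "0 0 0 -12 0 -4 0" --pt "0 0 0 -15 0 -5.5 0" --pt "0 0 0 -18 0 -7 0" --pt "0 0 0 -21 0 -8 0" --pt "0 0 0 -24 0 -9 0" --pt "0 0 0 -27 0 -10 0" --pt "0 0 0 -30 0 -10.5 0"

```text
clock: 14.13
position: [534.0, 104.3, 86.4]
orientation: [[-0.994, -0.111, 0.0], [-0.111, 0.994, 0.0], [-0.0, 0.0, -1.0]]
wrist_force: [-0.8, 0.7, 0.9]
gripper_width: 0.4
grasp_force: 0.3
```

```bash
python3 go.py 542.5 105.8 86 6.4
```

```text
shift [-8.7  0.5  0.4] rot [ 0.  0. -0.] pos [534.  104.3  86.4] F [-0.8  0.7  0.9] w 0.4 J7 57 t 14.1333
```

Emit:
step_arm --pt "0 0 0 -1 0 0 0" --pt "0 0 0 -2 0 0 0" --pt "0 0 0 -3 0 0 0" --pt "0 0 0 -4 0 0 0" --pt "0 0 0 -5 0 0 0" --pt "0 0 0 -6 0 0 0" --pt "0 0 0 -7 0 0 0" --pt "0 0 0 -8 0 0 0" --pt "0 0 0 -8 0 0 0" --pt "0 0 0 -8 0 0 0"

```text
clock: 14.97
position: [541.7, 105.1, 86.3]
orientation: [[-0.994, -0.111, 0.0], [-0.111, 0.994, 0.0], [-0.0, 0.0, -1.0]]
wrist_force: [-1.0, 0.4, -0.1]
gripper_width: 0.1
grasp_force: 0.0
```

Emit:
step_arm --pt "0 0 0 -0.5 0 0 0" --pt "0 0 0 -1 0 0 0" --pt "0 0 0 -1.5 0 0 0" --pt "0 0 0 -2 0 0 0" --pt "0 0 0 -2.5 0 0 0" --pt "0 0 0 -3 0 0 0" --pt "0 0 0 -3.5 0 0 0" --pt "0 0 0 -4 0 0 0" --pt "0 0 0 -4 0 0 0" --pt "0 0 0 -4 0 0 0"

```text
clock: 15.8
position: [544.0, 105.3, 86.1]
orientation: [[-0.994, -0.111, -0.003], [-0.111, 0.994, -0.001], [0.003, -0.0, -1.0]]
wrist_force: [-5.2, -0.2, 2.8]
gripper_width: -0.2
grasp_force: 2.5
```

Emit:
step_arm --pt "0 0 0 -0.5 0 0 0" --pt "0 0 0 -1 0 0 0" --pt "0 0 0 -1.5 0 0 0" --pt "0 0 0 -2 0 0 0" --pt "0 0 0 -2.5 0 0 0" --pt "0 0 0 -3 0 0 0" --pt "0 0 0 -3 0 0 0" --pt "0 0 0 -3 0 0 0" --pt "0 0 0 -3 0 0 0" --pt "0 0 0 -3 0 0 0"

```text
clock: 16.63
position: [544.4, 105.3, 85.9]
orientation: [[-0.994, -0.112, -0.007], [-0.112, 0.994, -0.002], [0.008, -0.001, -1.0]]
wrist_force: [-9.3, 0.2, 7.6]
gripper_width: -0.0
grasp_force: 4.9
```

Emit:
step_arm --pt "0 0 0 3 0 0 0" --pt "0 0 0 8 0 0 0" --pt "0 0 0 20 0 0 0" --pt "0 0 0 35 0 0 0" --pt "0 0 0 50 0 -10 0" --pt "0 0 0 60 0 -40 0" --pt "0 0 0 70 0 -80 0" --pt "0 0 0 80 0 -100 0" --pt "0 0 0 80 0 -100 0" --pt "0 0 0 80 0 -100 0"

```text
clock: 17.47
position: [470.5, 97.2, 187.7]
orientation: [[-0.994, -0.111, 0.005], [-0.111, 0.994, 0.001], [-0.005, 0.001, -1.0]]
wrist_force: [-0.4, -0.5, 0.4]
gripper_width: -0.1
grasp_force: 0.0
```

```bash
python3 - <<'E'
from m import *
b=s['image'][170:260,215:315,::-1]
cv2.imwrite('pics/c8.png',np.clip(cv2.resize(b,None,fx=8,fy=6.6,interpolation=cv2.INTER_CUBIC)*2.,0,255).astype('uint8'))
from go import go; go((500,100,180),6.4)
E
```

```text
shift [-30.4  -0.3   6. ] rot [ 0.     0.001 -0.001] pos [469.7  96.9 186. ] F [-0.  -0.1 -0.3] w -0.1 J7 58 t 17.5667
```

View pics/c8.png

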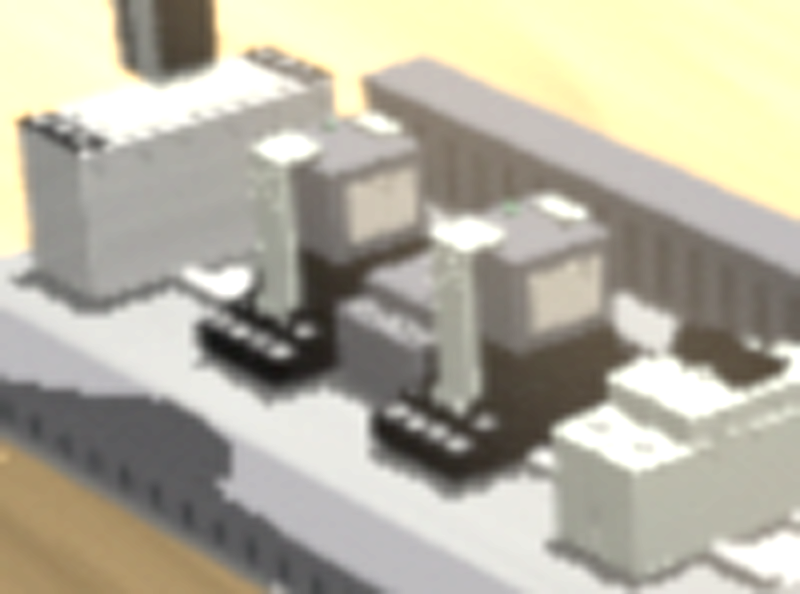

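c8 shows the clip upright at (468,233), offset from the neighbour's nose at (287,145) by the same amount as the relays, so it is closed. The arm is clear, so I'm handing in.

```bash
python3 -c "
from rig import robot; print(robot.job_done())"
```

```text
the job is handed in; nothing more can be done
None
```

I plugged the relay in the right way round and pressed it home, closed the clip over it, moved the arm clear and handed the job in at about 17.6 s; the hand-in gave no verdict back.

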